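Fit the matching hub on the double-keyed test shaft

TASK

Three flanged aluminium hubs lie on the workshop bench. Pick the one whose keyways line up with the two opposite keys of the upright test shaft and lower it gently, without dropping it, over the shaft with its keyways on the keys until its flange rests flat on the stand's shoulder; let go of it there. Leave the other two hubs where they lie.

Things in the scene. Friction and masses are not known exactly. Their poses are not given: they have to be found in the camera images.
- shaft: Fixed test stand: round base 116 mm wide, 14 high; dark shoulder 76 wide, its flat top (the seat) at z = 30 mm; upright dark 22 mm shaft, tapering from 72 mm to an 8 mm wide tip at 90 mm height. Two bright opposite keys along its own +x and -x: 8 mm wide, out to 23 mm from the axis, from the seat to 68 mm height. Origin on the shaft axis at bench level, z up; same after half a turn.
- hub_a: Loose hub, 0.3-0.6 kg, flange down: flange 96 mm wide, 12 thick; boss 70 wide from 12 to 50 mm height, with two flats 62 mm apart facing own +y and -y (grip these). Bore 30 mm, TWO OPPOSITE keyways along own +x and -x, 17 mm wide, out to 27 mm from the axis. Origin on the axis at the underside, z up; same after half a turn. Fits the shaft with x axes parallel, either way round.
- hub_b: Loose flanged hub like hub_a in material, outer shape, flats, bore and origin, but with its two keyways at a RIGHT ANGLE: along own +x and +y. Does not fit the shaft.
- hub_c: Loose flanged hub like hub_a in material, outer shape, flats, bore and origin, but with only ONE keyway, along own +x. Does not fit the shaft.
Not all that is in view belongs to the job. Of the things like the shaft, leave any that is turquoise; of the rest the smaller one is meant.

How it is judged:
By the outcome, as a careful person would: the job done as asked, in the order asked, and still so for the second after the job is handed in, with the robot touching nothing.
It also fails if it takes over 38 s, if anything falls off the work surface, if the arm or the gripper's body presses on something with over 40 N, if the wrist force passes 120 N, or if a joint passes its speed limit or range.

ROBOT

A 6-joint arm with a two-finger parallel gripper is mounted at the origin on the work surface. World frame = base frame: x ahead of the robot, y to its left, z up, the work surface at z = 0. Lengths are in m, angles in rad, forces in N, time in s.
With the tool pointing down it reaches from about 0.3 to 0.775 m from the base axis. Payload 14.6 kg.
Tool frame: the origin (TCP) lies between the finger pads; the fingertips stand 14 mm ahead of it and the grasp point (between the pads) lies 5 mm behind it; z points along the fingers, y is the line along which they close (so a half turn about z gives the same grasp; the last joint's range is limited). The gripper opens to 94 mm and grips with 3 to 60 N. Pads are 16 mm wide; open, the fingers measure 119 mm over their backs; the gripper's body (75 mm by 177 mm) begins 78 mm behind the grasp point.
Start: joints at [-1.229, 0.3, 1.521, -0, 1.321, -0.067], TCP at [0.219, -0.505, 0.219] pointing down, gripper open.
Joint ranges: [-3.03, 3.03], [-0.79, 2.21], [0.23, 2.52], [-1.04, 4.18], [0, 3.07], [-2.55, 2.55]. Speed limits (rad/s): [2.22, 2.22, 2.57, 3.14, 3.14, 3.14].

INTERFACE

Orientations are given as [roll, pitch, yaw] about the fixed x, y, z axes, in that order (R = Rz(yaw) Ry(pitch) Rx(roll)).
In Python, from station import ctrl gives the robot as it stands. The module is installed in compiled form; this text tells all that it offers.
- The arm moves only by the tool move_arm, never from a script. Its argument "targets" is a list of rows, each a list of 7 numbers: the opening, from -1 (shut) to 1 (fully open), then the shift along the tool's x, y, z in units of 50 mm (1.0 is 50 mm), then the turn, a rotation vector about the tool's x, y, z in rad. A call has 1 to 12 rows; each row is the pose to reach, as a shift and turn from the pose commanded when the call began, along the tool's axes at that moment; what a row does not reach only later rows make up. A row lasts 1/10 s, in which the tool goes at most 50 mm and 8.59 degrees, less where a joint would pass 70% of its speed; a pose out of reach is approached as far as the arm can. A call with a gripper value outside its range is refused whole. The fingers move at their own pace and stop on an object; "grip_force" is the grip in N (left out, the last holds). Time passes only in rows, so rows that repeat a pose let the fingers close. It gives the time, the measured TCP pose, the force, the opening and the grip force at its end, in the units of the state.
- ctrl.get_obs(): the state, without advancing time (a new reading comes with each control period).
- ctrl.camera(name): name is "scene" or "top"; returns (picture, depth): 384x512x3 uint8, red, green, blue; 384x512 float32, m along the optical axis (not along the pixel's ray), 0 where there is no reading.
- ctrl.camera_params(name): a dict with "intrinsics" (3x3 intrinsics, pixels), "k1" (the pictures are not rectified: a ray, as slopes to the right and down, at radius r is drawn at 1 + k1 r^2 times it, then the intrinsics apply), "rvec" (rotation vector, rad) and "tvec" (3), from world to camera coordinates, as OpenCV has them. Camera axes: x right, y down, z forward; pixel columns grow to the right and rows downward; lengths in m; the calibration is good to about 2 mm. A picture is of the moment at which its call begins. camera_params takes no time and is no camera call.
- ctrl.hand_in(): hands the job in; it is judged then, once.
Trained networks look in the newest picture that a camera, given by its name, has taken for a name from the list of things; names that differ only in an ending like _2 or _b are one class to them, and where a whole thing is asked for, a point or a joint stands for the part that bears it (a point fixed in the world has none). Each returns a list of dicts, best first, with "score" (0 to 1); they miss things now and then, are a little off and sometimes report something else, mostly with a low value. They report only what shows in the picture. A call takes as long as a camera call. They do not tell look-alikes from the thing itself.
- ctrl.cut_out(camera, target): "region" (384x512 bool, what is visible of it) and "point" ([column, row] in pixels, amid what is visible of it).
- ctrl.tip_of(camera, target): "point" ([column, row] in pixels: a listed point, or the origin of a listed thing).
The state is a dict: "time_s": time; "qpos": joint angles; "joint_vel": joint speeds; "tau": joint torques, N m; "ee_pos": TCP position; "eef_rot": TCP orientation; "force": force on the tool from outside, world axes, zero at the start; "moment": the same for the moment, N m; "grip_width": finger opening in m; "grip_force": force on a finger pad.
Only numpy, scipy, OpenCV 4.12 (cv2) and the standard library are available. Lean on these libraries where they do the work, as an engineer would, in place of code of your own. Each camera call takes 0.05 s, during which the arm holds its last target. There are 200 camera calls.

## Working session

There is one attempt and no reset: what is moved stays moved. The work goes in short steps, Python scripts to look and compute and a tool call to move; the robot and the scene stay as the last step left them, time stands still between calls to the robot, and variables do not carry over. Pictures are saved under pics/ and viewed, at most 10 in all, crops included, and the job is handed in when it is done.

Besides the shell and the picture viewer there is one more tool, called after "Call:" as a command line: name --pt "numbers of a row" for each row, then --argument value for the rest. move_arm: Moves the arm, as the interface text tells. Its arguments: {"type":"object","properties":{"targets":{"type":"array"},"grip_force":{"type":"number"}},"required":["targets"]}

```bash
mkdir -p pics
cat > h.py <<'E'
import numpy as np, cv2
from station import ctrl
def P(c):
    p=ctrl.camera_params(c); return np.array(p["intrinsics"]),p["k1"],cv2.Rodrigues(np.array(p["rvec"],float))[0],np.array(p["tvec"],float).ravel()
def rays(c,uv):
    K,k1,R,t=P(c); uv=np.asarray(uv,float).reshape(-1,1,2)
    s=cv2.undistortPoints(uv,K,np.array([k1,0,0,0,0.]) ).reshape(-1,2)
    return np.c_[s,np.ones(len(s))],R,t
def world(c,uv,d):   # depth along optical axis
    s,R,t=rays(c,uv); return (s*np.asarray(d).reshape(-1,1)-t)@R
def atz(c,uv,z):
    s,R,t=rays(c,uv); o=-R.T@t; w=s@R; return o+w*((z-o[2])/w[:,2])[:,None]
def cloud(c,dep,m=None):
    m=(dep>0) if m is None else m&(dep>0)
    v,u=np.nonzero(m); return world(c,np.c_[u,v],dep[v,u]),np.c_[u,v]
def proj(c,X):
    K,k1,R,t=P(c); return cv2.projectPoints(np.asarray(X,float).reshape(-1,1,3),cv2.Rodrigues(R)[0],t,K,np.array([k1,0,0,0,0.]))[0].reshape(-1,2)
E
python3 - <<'E'
from h import *
for c in("scene","top"):
    p,d=ctrl.camera(c); cv2.imwrite(f"pics/{c}0.png",p[:,:,::-1]); np.savez(f"{c}0.npz",p=p,d=d)
    K,k1,R,t=P(c); print(c,K[0,0],k1,-R.T@t, R[2])
    for n in("shaft","hub_a"):
        for r in ctrl.cut_out(c,n):
            m=r["region"]; X,_=cloud(c,d,m); print(n,round(r["score"],2),np.round(r["point"]),m.sum(),np.median(X,0).round(3),X[:,2].max().round(3))
print(ctrl.get_obs())
E
```

```text
scene 475.84303468724016 -0.05313419065570216 [ 1.28314955 -0.16633537  0.77702367] [-0.7536524   0.14009496 -0.64216935]
shaft 0.98 [328. 168.] 1174 [0.35  0.216 0.017] 0.091
shaft 0.91 [149. 168.] 1889 [ 0.27  -0.246  0.024] 0.118
shaft 0.8 [255. 243.] 1765 [ 0.589 -0.032  0.018] 0.09
hub_a 0.91 [160. 213.] 1285 [ 0.453 -0.223  0.028] 0.052
hub_a 0.72 [347. 208.] 1261 [0.515 0.207 0.027] 0.053
hub_a 0.6 [148. 285.] 1792 [ 0.659 -0.252  0.027] 0.053
top 353.7012572040681 -0.03643596894507812 [0.38078314 0.00360574 0.74918654] [ 0.11882812 -0.00114678 -0.99291418]
shaft 0.96 [148. 249.] 2465 [0.333 0.216 0.019] 0.094
shaft 0.94 [376. 299.] 4508 [ 0.248 -0.24   0.022] 0.12
shaft 0.66 [270. 140.] 2278 [ 0.564 -0.026  0.018] 0.093
hub_a 0.88 [361. 206.] 1689 [ 0.43  -0.218  0.031] 0.055
hub_a 0.76 [156. 173.] 1618 [0.492 0.204 0.029] 0.055
hub_a 0.66 [376. 108.] 1536 [ 0.631 -0.246  0.03 ] 0.054
{'time_s': 0.3, 'qpos': array([-1.22857558e+00,  3.00095020e-01,  1.52115258e+00, -1.06942153e-05,
        1.32068936e+00, -6.66227477e-02]), 'joint_vel': array([-3.77975578e-05, -1.02920949e-04, -8.67521678e-05,  1.05451675e-03,
        2.22311673e-03,  8.97675694e-04]), 'tau': array([-2.37082540e-04, -5.31161141e+01, -3.52476311e+01,  7.07647414e-02,
        2.26183300e-02, -5.53714506e-05]), 'ee_pos': array([ 0.21861164, -0.50461127,  0.21927397]), 'eef_rot': array([-3.14124843e+00, -1.25836766e-05,  4.08846138e-01]), 'force': array([1.38099678, 0.23734508, 0.15184475]), 'moment': array([ 0.060951  ,  0.0077422 , -0.02406109]), 'grip_force': 0.0, 'grip_width': 0.09394335561740726}
```

View pics/top0.png

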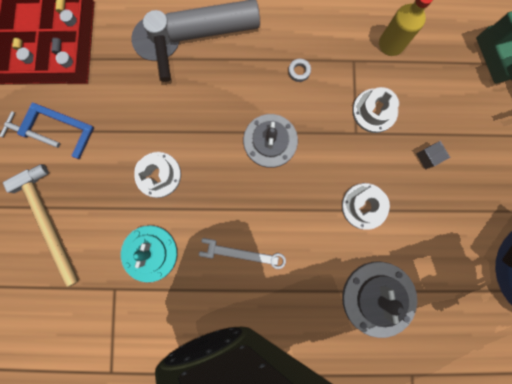

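View pics/scene0.png

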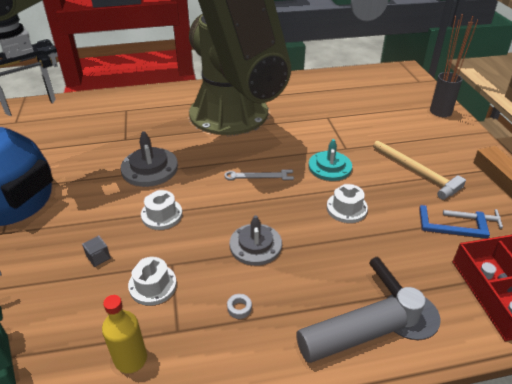

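Top view: three stands are at (148,254) turquoise, (380,299) large grey and (270,140) small grey. The one meant is (270,140): not turquoise, and the smaller of the rest. The hubs are at (377,109), (157,174) and (366,206), so I'll enlarge these to read the keyways.

Run:
```python
from h import *
p=np.load("top0.npz")["p"][:,:,::-1]
q=[cv2.resize(p[y-32:y+32,x-42:x+42],(390,297),interpolation=cv2.INTER_CUBIC) for x,y in((377,109),(157,174),(366,206),(270,140))]
cv2.imwrite("pics/crop.png",np.vstack([np.hstack(q[:2]),np.hstack(q[2:])]))
```

```text
(no output)
```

View pics/crop.png

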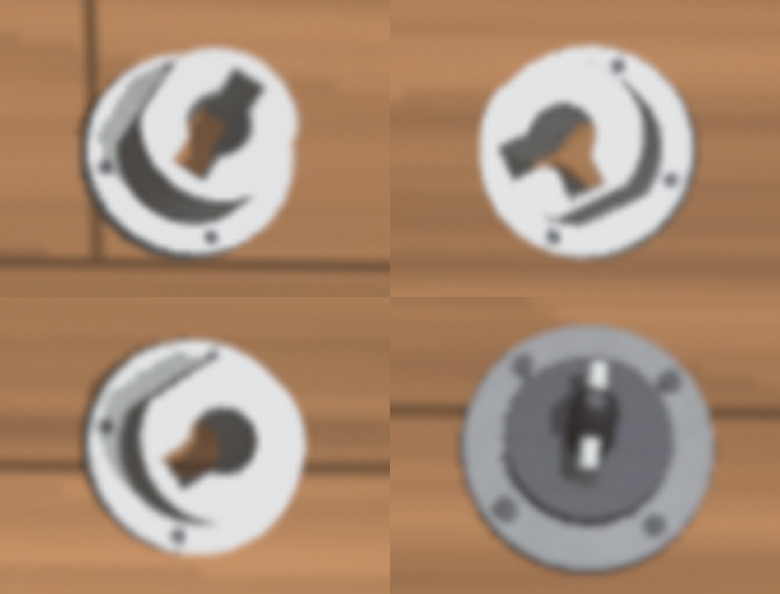

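The crop settles it: hub (377,109) has opposite keyways, so it is hub_a. (157,174) has them at a right angle and (366,206) has only one. Next I'll measure hub_a and the stand at (270,140) from both views.

```bash
cat > meas.py <<'E'
from h import *
from scipy.optimize import minimize
g=np.stack(np.meshgrid(np.arange(-.04,.04,.001),np.arange(-.04,.04,.001)),-1).reshape(-1,2)
r=np.hypot(*g.T)
hole=(r<.015)|((abs(g[:,1])<.0085)&(abs(g[:,0])<.027)); face=(~hole)&(r<.034)&(abs(g[:,1])<.030)
key=(abs(g[:,1])<.004)&(abs(g[:,0])<.023)&(abs(g[:,0])>.013); nk=(~key)&(r<.028)&(abs(g[:,0])>.013)
def samp(c,img,par,z):
    a=par[2]; R=np.array([[np.cos(a),-np.sin(a)],[np.sin(a),np.cos(a)]])
    uv=proj(c,np.c_[g@R.T+par[:2],np.full(len(g),z)]).astype(np.float32)
    return cv2.remap(img,uv[:,0].reshape(1,-1),uv[:,1].reshape(1,-1),cv2.INTER_LINEAR).ravel()
def fit(c,p,x0,z,pos,neg,rng=(.02,.02)):
    img=cv2.cvtColor(p,cv2.COLOR_RGB2GRAY).astype(np.float32)
    f=lambda q:-(lambda s:s[pos].mean()-s[neg].mean())(samp(c,img,q,z))
    best=min(((f((x0[0]+i,x0[1]+j,a)),(x0[0]+i,x0[1]+j,a)) for i in np.arange(-.02,.021,.005) for j in np.arange(-.02,.021,.005) for a in np.arange(0,np.pi,.2)),key=lambda t:t[0])
    q=minimize(f,best[1],method="Nelder-Mead",options=dict(initial_simplex=np.array(best[1])+np.vstack([np.zeros(3),np.diag([.004,.004,.15])])))
    return q.x,q.fun
E
python3 - <<'E'
from meas import *
for c in("top","scene"):
    D=np.load(c+"0.npz")
    for z in(.045,.05,.055): x,f=fit(c,D["p"],(.637,-.247),z,face,hole); print(c,"hub",z,x.round(4),round(f,1))
    for z in(.063,.068,.073): x,f=fit(c,D["p"],(.575,-.03),z,key,nk); print(c,"shaft",z,x.round(4),round(f,1))
    X,_=cloud(c,D["d"])
    for nm,o in(("hub",(.637,-.247)),("shaft",(.573,-.03))):
        n=np.hypot(*(X[:,:2]-o).T); 
        if nm=="hub": s=X[(n<.045)&(X[:,2]>.043)]; print("top z",np.median(s[:,2]).round(4),len(s))
        else:
            s=X[(n<.045)&(X[:,2]>.024)&(X[:,2]<.04)]; print("seat z",np.median(s[:,2]).round(4)); s=X[(n<.05)&(X[:,2]>.078)]; print("tip",s.mean(0).round(4),X[n<.05,2].max().round(4))
    for n in("shaft","hub_a"):
        for t in ctrl.tip_of(c,n): print(n,round(t["score"],2),atz(c,t["point"],0).round(4)[0])
E
```

```text
top hub 0.045 [ 0.6427 -0.2576  2.5548] -117.5
top hub 0.05 [ 0.6408 -0.2557  2.5566] -116.6Traceback (most recent call last):
  File "<stdin>", line 4, in <module>
  File "meas.py", line 14, in fit
    best=min(((f((x0[0]+i,x0[1]+j,a)),(x0[0]+i,x0[1]+j,a)) for i in np.arange(-.02,.021,.005) for j in np.arange(-.02,.021,.005) for a in np.arange(0,np.pi,.2)),key=lambda t:t[0])
  File "meas.py", line 14, in <genexpr>
    best=min(((f((x0[0]+i,x0[1]+j,a)),(x0[0]+i,x0[1]+j,a)) for i in np.arange(-.02,.021,.005) for j in np.arange(-.02,.021,.005) for a in np.arange(0,np.pi,.2)),key=lambda t:t[0])
               ~^^^^^^^^^^^^^^^^^^^^^
  File "meas.py", line 13, in <lambda>
    f=lambda q:-(lambda s:s[pos].mean()-s[neg].mean())(samp(c,img,q,z))
                                                       ~~~~^^^^^^^^^^^
  File "meas.py", line 9, in samp
    uv=proj(c,np.c_[g@R.T+par[:2],np.full(len(g),z)]).astype(np.float32)
       ~~~~^^^^^^^^^^^^^^^^^^^^^^^^^^^^^^^^^^^^^^^^^^
  File "h.py", line 17, in proj
    K,k1,R,t=P(c); return cv2.projectPoints(np.asarray(X,float).reshape(-1,1,3),cv2.Rodrigues(R)[0],t,K,np.array([k1,0,0,0,0.]))[0].reshape(-1,2)
             ~^^^
  File "h.py", line 4, in P
    p=ctrl.camera_params(c); return np.array(p["intrinsics"]),p["k1"],cv2.Rodrigues(np.array(p["rvec"],float))[0],np.array(p["tvec"],float).ravel()
ValueError: time passes only in moves, steps and waits
```

```bash
sed -i '1i import functools' h.py; sed -i 's/^def P(c)/@functools.lru_cache(None)\ndef P(c)/' h.py
python3 - <<'E'
from meas import *
for c in("top","scene"):
    D=np.load(c+"0.npz")
    for z in(.045,.05,.055): x,f=fit(c,D["p"],(.64,-.25),z,face,hole); print(c,"hub",z,x.round(4),round(f,1))
    for z in(.063,.068,.073): x,f=fit(c,D["p"],(.575,-.03),z,key,nk); print(c,"shaft",z,x.round(4),round(f,1))
    X,_=cloud(c,D["d"])
    for nm,o in(("hub",(.64,-.255)),("shaft",(.573,-.03))):
        n=np.hypot(*(X[:,:2]-o).T); 
        if nm=="hub": s=X[(n<.045)&(X[:,2]>.043)]; print("top z",np.median(s[:,2]).round(4),len(s))
        else:
            s=X[(n<.045)&(X[:,2]>.024)&(X[:,2]<.04)]; print("seat z",np.median(s[:,2]).round(4)); s=X[(n<.05)&(X[:,2]>.078)]; print("tip",s.mean(0).round(4),X[n<.05,2].max().round(4))
    for n in("shaft","hub_a"):
        for t in ctrl.tip_of(c,n): print(n,round(t["score"],2),atz(c,t["point"],0).round(4)[0])
E
```

```text
top hub 0.045 [ 0.6426 -0.2575  2.5573] -117.5
top hub 0.05 [ 0.6408 -0.2557  2.5564] -116.6
top hub 0.055 [ 0.6389 -0.2538  2.5588] -115.4
top shaft 0.063 [ 0.5716 -0.0277  3.0373] -76.8
top shaft 0.068 [ 0.5712 -0.0265 -0.1036] -73.8
top shaft 0.073 [ 0.5698 -0.0263 -0.1055] -72.7
top z 0.0507 648
seat z 0.0309
tip [ 0.5682 -0.027   0.0852] 0.0933
shaft 0.58 [0.3343 0.2247 0.    ]
shaft 0.57 [ 0.5717 -0.0246  0.    ]
hub_a 0.7 [ 0.4254 -0.226   0.    ]
hub_a 0.67 [0.4954 0.2133 0.    ]
hub_a 0.64 [ 0.6413 -0.2569  0.    ]
scene hub 0.045 [ 0.6364 -0.2542  2.5452] -119.2
scene hub 0.05 [ 0.6407 -0.2536  2.5498] -118.2
scene hub 0.055 [ 0.6451 -0.2529  2.5431] -117.0
scene shaft 0.063 [ 0.5765 -0.042   1.1239] -56.3
scene shaft 0.068 [ 0.5949 -0.0104  1.1837] -52.8
scene shaft 0.073 [ 0.5785 -0.0194  2.5806] -53.5
top z 0.0493 618
seat z 0.0287
tip [ 0.574  -0.0271  0.0839] 0.0897
shaft 0.86 [0.3315 0.2176 0.    ]
shaft 0.71 [ 0.2565 -0.2486  0.    ]
shaft 0.64 [ 0.57   -0.0219  0.    ]
hub_a 0.97 [ 0.429  -0.2263  0.    ]
hub_a 0.81 [0.5011 0.2044 0.    ]
hub_a 0.77 [ 0.6363 -0.2557  0.    ]
```

Run:
```python
from meas import *
for c in("scene","top"):
    D=np.load(c+"0.npz"); X,uv=cloud(c,D["d"])
    for n,(a,b) in dict(helmet=((.15,.6),(-.7,-.3)),bottle=((.7,.95),(-.45,-.15))).items():
        s=X[(X[:,0]>a[0])&(X[:,0]<a[1])&(X[:,1]>b[0])&(X[:,1]<b[1])&(X[:,2]>.06)]
        if len(s): print(c,n,len(s),np.percentile(s,[1,50,99],axis=0).round(3).tolist())
# seat/base circle centre of the stand from depth
    s=X[(np.hypot(*(X[:,:2]-(.571,-.026)).T)<.085)&(X[:,2]>.008)&(X[:,2]<.02)]
    print((np.percentile(s,1,axis=0)/2+np.percentile(s,99,axis=0)/2).round(4))
o=ctrl.get_obs();print(o["ee_pos"])
yaw=o["eef_rot"][2];c,s=np.cos(yaw),np.sin(yaw);d=np.array([.641,-.2547])-o["ee_pos"][:2];print((d@[c,s])/.05,(d@[s,-c])/.05,yaw+.589)
```

```text
scene helmet 5927 [[0.181, -0.571, 0.064], [0.274, -0.502, 0.18], [0.413, -0.418, 0.467]]
scene bottle 1684 [[0.786, -0.325, 0.061], [0.814, -0.295, 0.113], [0.829, -0.27, 0.17]]
[ 0.5735 -0.0272  0.0139]
top helmet 234 [[0.265, -0.493, 0.061], [0.318, -0.486, 0.07], [0.35, -0.474, 0.09]]
top bottle 1182 [[0.769, -0.324, 0.061], [0.786, -0.29, 0.112], [0.816, -0.271, 0.171]]
[ 0.5697 -0.0273  0.0152]
[ 0.21863301 -0.50466427  0.219446  ]
9.738540335716426 -1.229323924140472 0.9978126766514905
```

Call:
move_arm --pt "1 1.6 -3.7 -0.4 0 0 0" --pt "1 1.6 -3.7 -0.4 0 0 0" --pt "1 1.6 -3.7 -0.4 0 0 0.1" --pt "1 1.6 -3.7 -0.4 0 0 0.2" --pt "1 9.74 -1.23 0 0 0 0.998" --pt "1 9.74 -1.23 0 0 0 0.998" --pt "1 9.74 -1.23 0 0 0 0.998" --pt "1 9.74 -1.23 0 0 0 0.998" --pt "1 9.74 -1.23 0 0 0 0.998" --pt "1 9.74 -1.23 0 0 0 0.998" --pt "1 9.74 -1.23 0 0 0 0.998" --pt "1 9.74 -1.23 0 0 0 0.998"

```text
time_s: 1.7
ee_pos: [0.5945, -0.26, 0.2215]
eef_rot: [3.142, -0.0, -0.589]
force: [-0.5, -0.1, 0.9]
grip_width: 0.0939
grip_force: 0.0
```

Call:
move_arm --pt "1 0 0 0 0 0 0" --pt "1 0 0 0 0 0 0"

```text
time_s: 1.9
ee_pos: [0.5928, -0.2603, 0.2205]
eef_rot: [3.141, 0.002, -0.588]
force: [0.1, 0.6, 0.4]
grip_width: 0.0941
grip_force: 0.0
```

Call:
move_arm --pt "1 0.74 -0.63 0 0 0 0" --pt "1 0.74 -0.63 0.5 0 0 0" --pt "1 0.74 -0.63 1.2 0 0 0" --pt "1 0.74 -0.63 2.0 0 0 0" --pt "1 0.74 -0.63 2.6 0 0 0" --pt "1 0.74 -0.63 3.0 0 0 0" --pt "1 0.74 -0.63 3.3 0 0 0" --pt "1 0.74 -0.63 3.6 0 0 0" --pt "1 0.74 -0.63 3.69 0 0 0" --pt "1 0.74 -0.63 3.69 0 0 0" --grip_force 30

```text
time_s: 2.9
ee_pos: [0.6407, -0.2552, 0.0373]
eef_rot: [3.142, 0.0, -0.589]
force: [0.7, -0.3, 0.9]
grip_width: 0.0942
grip_force: 0.0
```

Run:
```python
from h import *
o=ctrl.get_obs();print(o["ee_pos"],o["eef_rot"],o["force"],o["time_s"])
p,d=ctrl.camera("scene"); x=p[200:320,80:240,::-1]; cv2.imwrite("pics/grasp.png",cv2.resize(x,(640,480),interpolation=cv2.INTER_CUBIC))
```

```text
[ 0.64072741 -0.25521608  0.0373458 ] [ 3.14155708e+00  1.06792245e-04 -5.89389116e-01] [ 0.6914126  -0.28297565  0.9403805 ] 2.9
```

View pics/grasp.png

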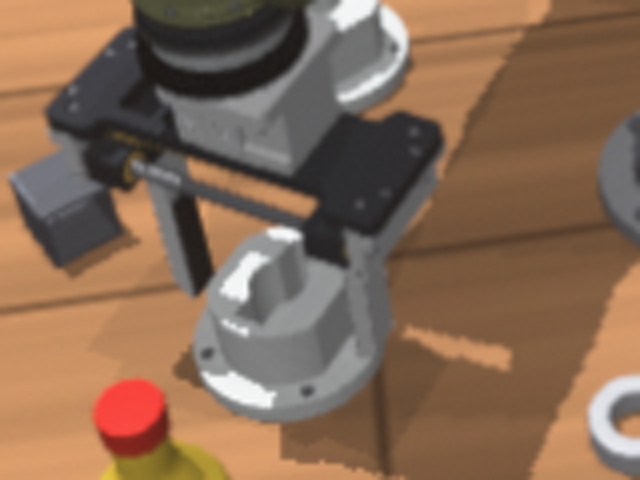

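The fingers straddle the flats of the hub (crop centre about (285,320)), clear of its flange. I'll close and lift.

Call:
move_arm --pt "0.3 0 0 0 0 0 0" --pt "0.1 0 0 0 0 0 0" --pt "-0.2 0 0 0 0 0 0" --pt "-0.2 0 0 0 0 0 0" --pt "-0.2 0 0 0 0 0 0" --pt "-0.2 0 0 0 0 0 0" --pt "-0.2 0 0 0 0 0 0" --pt "-0.2 0 0 0 0 0 0" --grip_force 35

```text
time_s: 3.75
ee_pos: [0.641, -0.2551, 0.0374]
eef_rot: [-3.142, -0.0, -0.589]
force: [-1.1, -0.2, 2.8]
grip_width: 0.0617
grip_force: 35.0
```

Call:
move_arm --pt "-0.2 0 0 -0.1 0 0 0" --pt "-0.2 0 0 -0.3 0 0 0" --pt "-0.2 0 0 -0.6 0 0 0" --pt "-0.2 0 0 -1.0 0 0 0" --pt "-0.2 0 0 -1.5 0 0 0" --pt "-0.2 0 0 -2.0 0 0 0" --pt "-0.2 0 0 -2.4 0 0 0" --pt "-0.2 0 0 -2.6 0 0 0" --pt "-0.2 0 0 -2.6 0 0 0" --pt "-0.2 0 0 -2.6 0 0 0"

```text
time_s: 4.75
ee_pos: [0.6406, -0.2549, 0.1665]
eef_rot: [3.141, 0.001, -0.589]
force: [-0.6, -0.1, -3.4]
grip_width: 0.0616
grip_force: 35.0
```

Run:
```python
from meas import *
o=ctrl.get_obs();print(o["ee_pos"],o["eef_rot"],o["force"],o["grip_width"])
yaw=o["eef_rot"][2];c,s=np.cos(yaw),np.sin(yaw);d=np.array([.5710,-.0268])-o["ee_pos"][:2];print((d@[c,s])/.05,(d@[s,-c])/.05,yaw+.104)
```

```text
[ 0.64060012 -0.25492654  0.16651855] [ 3.14145174e+00  1.04151609e-03 -5.89181199e-01] [-0.57015826 -0.09993411 -3.35500237] 0.06156726237577892
-3.692614269878834 -3.0197610800116386 -0.48518119864941445
```

Call:
move_arm --pt "-0.2 -0.2 -0.16 0 0 0 -0.03" --pt "-0.2 -0.5 -0.41 0 0 0 -0.07" --pt "-0.2 -0.95 -0.78 0 0 0 -0.13" --pt "-0.2 -1.45 -1.19 0 0 0 -0.2" --pt "-0.2 -2.0 -1.63 0 0 0 -0.27" --pt "-0.2 -2.5 -2.04 0 0 0 -0.34" --pt "-0.2 -3.0 -2.45 0 0 0 -0.4" --pt "-0.2 -3.35 -2.74 0 0 0 -0.45" --pt "-0.2 -3.6 -2.94 0 0 0 -0.475" --pt "-0.2 -3.69 -3.02 0 0 0 -0.485" --pt "-0.2 -3.69 -3.02 0 0 0 -0.485" --pt "-0.2 -3.69 -3.02 0 0 0 -0.485"

```text
time_s: 5.95
ee_pos: [0.5716, -0.0278, 0.167]
eef_rot: [3.141, 0.0, -0.106]
force: [0.4, -0.1, -3.9]
grip_width: 0.062
grip_force: 35.0
```

Run:
```python
from meas import *
p,d=ctrl.camera("scene"); o=ctrl.get_obs();print(o["ee_pos"],o["eef_rot"],o["force"],o["grip_width"])
cv2.imwrite("pics/above.png",cv2.resize(p[130:280,165:365,::-1],(800,600),interpolation=cv2.INTER_CUBIC))
X,uv=cloud("scene",d)
n=np.hypot(*(X[:,:2]-o["ee_pos"][:2]).T)
m=(n<.056)&(X[:,2]>.11)&(X[:,2]<.15); print("hub low z",np.percentile(X[m,2],[0.5,2,10]))
b=X[m&(X[:,2]<.142)]; print(np.percentile(b,[1,99],axis=0).round(4), len(b))
p,d=ctrl.camera("top"); cv2.imwrite("pics/abovetop.png",p[:,:,::-1])
```

```text
[ 0.57160674 -0.02790112  0.16705586] [ 3.14144206e+00  1.58843789e-04 -1.05782417e-01] [ 0.8509368  -0.20771435 -3.21150198] 0.061821302938267625
hub low z [0.1276467  0.12871451 0.13261592]
[[ 0.5435 -0.0746  0.1281]
 [ 0.62    0.0183  0.1419]] 568
```

View pics/above.png

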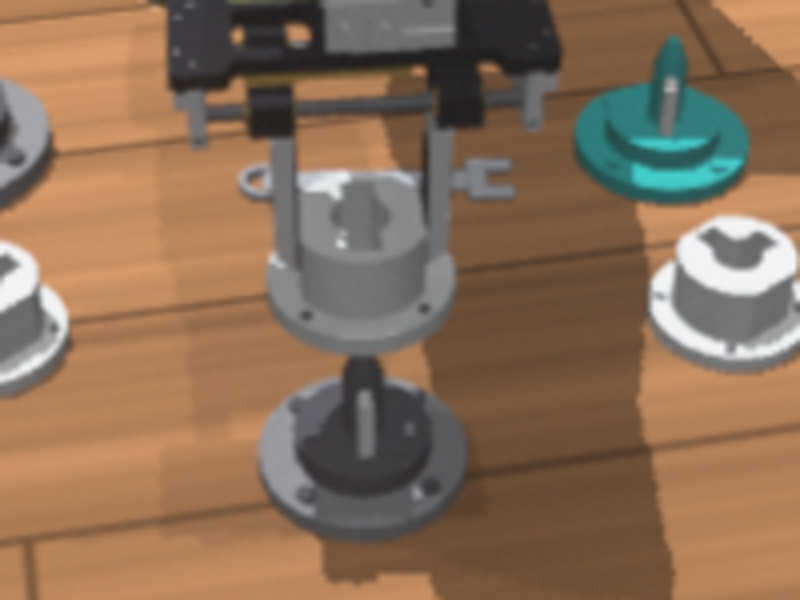

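The hub (crop (360,270)) hangs level above the stand (365,450), with its near keyway in line with the near key. I'll lower it in stages and watch the force.

Call:
move_arm --pt "-0.2 0 0 0.15 0 0 0" --pt "-0.2 0 0 0.35 0 0 0" --pt "-0.2 0 0 0.55 0 0 0" --pt "-0.2 0 0 0.75 0 0 0" --pt "-0.2 0 0 0.9 0 0 0" --pt "-0.2 0 0 1.0 0 0 0" --pt "-0.2 0 0 1.05 0 0 0" --pt "-0.2 0 0 1.05 0 0 0"

```text
time_s: 6.85
ee_pos: [0.5714, -0.027, 0.1146]
eef_rot: [-3.142, 0.0, -0.104]
force: [0.6, 0.6, -3.8]
grip_width: 0.0614
grip_force: 35.0
```

Call:
move_arm --pt "-0.2 0 0 0.05 0 0 0" --pt "-0.2 0 0 0.1 0 0 0" --pt "-0.2 0 0 0.15 0 0 0" --pt "-0.2 0 0 0.2 0 0 0" --pt "-0.2 0 0 0.25 0 0 0" --pt "-0.2 0 0 0.3 0 0 0" --pt "-0.2 0 0 0.3 0 0 0"

```text
time_s: 7.55
ee_pos: [0.5712, -0.027, 0.0994]
eef_rot: [3.142, 0.001, -0.104]
force: [-0.7, 0.7, -3.3]
grip_width: 0.0617
grip_force: 35.0
```

Call:
move_arm --pt "-0.2 0 0 0.06 0 0 0" --pt "-0.2 0 0 0.13 0 0 0" --pt "-0.2 0 0 0.2 0 0 0" --pt "-0.2 0 0 0.27 0 0 0" --pt "-0.2 0 0 0.34 0 0 0" --pt "-0.2 0 0 0.41 0 0 0" --pt "-0.2 0 0 0.48 0 0 0" --pt "-0.2 0 0 0.54 0 0 0" --pt "-0.2 0 0 0.54 0 0 0"

```text
time_s: 8.45
ee_pos: [0.5712, -0.027, 0.0723]
eef_rot: [-3.142, 0.001, -0.104]
force: [0.5, 0.6, -3.0]
grip_width: 0.062
grip_force: 35.0
```

Call:
move_arm --pt "-0.2 0 0 0.02 0 0 0" --pt "-0.2 0 0 0.035 0 0 0" --pt "-0.2 0 0 0.05 0 0 0" --pt "-0.2 0 0 0.065 0 0 0" --pt "-0.2 0 0 0.08 0 0 0" --pt "-0.2 0 0 0.08 0 0 0"

```text
time_s: 9.05
ee_pos: [0.5714, -0.027, 0.0687]
eef_rot: [-3.142, 0.0, -0.104]
force: [-0.4, 0.1, -2.8]
grip_width: 0.062
grip_force: 35.0
```

Call:
move_arm --pt "-0.2 0 0 0.01 0 0 0" --pt "-0.2 0 0 0.015 0 0 0" --pt "-0.2 0 0 0.02 0 0 0" --pt "-0.2 0 0 0.025 0 0 0" --pt "-0.2 0 0 0.025 0 0 0"

```text
time_s: 9.55
ee_pos: [0.5714, -0.027, 0.0675]
eef_rot: [-3.142, 0.0, -0.104]
force: [-0.2, 0.0, -3.1]
grip_width: 0.0617
grip_force: 35.0
```

Call:
move_arm --pt "-0.2 0 0 0.01 0 0 0" --pt "-0.2 0 0 0.015 0 0 0" --pt "-0.2 0 0 0.02 0 0 0" --pt "-0.2 0 0 0.02 0 0 0"

```text
time_s: 9.95
ee_pos: [0.5715, -0.027, 0.0674]
eef_rot: [3.142, -0.0, -0.104]
force: [-6.1, 1.0, 8.4]
grip_width: 0.062
grip_force: 35.0
```

The force rises at exactly the expected seated height of 0.0674, so the flange is on the seat. I'll release gently.

Call:
move_arm --pt "-0.2 0 0 -0.005 0 0 0" --pt "-0.2 0 0 -0.01 0 0 0" --grip_force 8

```text
time_s: 10.15
ee_pos: [0.5715, -0.027, 0.0674]
eef_rot: [3.142, -0.0, -0.104]
force: [-2.3, -0.8, 1.7]
grip_width: 0.0618
grip_force: 8.0
```

Call:
move_arm --pt "0.4 0 0 0 0 0 0" --pt "0.5 0 0 0 0 0 0" --pt "0.7 0 0 0 0 0 0" --pt "0.9 0 0 0 0 0 0" --pt "0.9 0 0 0 0 0 0" --pt "0.9 0 0 0 0 0 0"

```text
time_s: 10.75
ee_pos: [0.5714, -0.027, 0.067]
eef_rot: [3.142, -0.0, -0.104]
force: [-1.0, 0.2, -0.2]
grip_width: 0.0891
grip_force: 0.0
```

Call:
move_arm --pt "0.9 0 0 -0.1 0 0 0" --pt "0.9 0 0 -0.3 0 0 0" --pt "0.9 0 0 -0.7 0 0 0" --pt "0.9 0 0 -1.2 0 0 0" --pt "0.9 0 0 -1.8 0 0 0" --pt "0.9 0 0 -2.4 0 0 0" --pt "0.9 0 0 -2.8 0 0 0" --pt "0.9 0 0 -2.8 0 0 0" --pt "0.9 0 0 -2.8 0 0 0"

```text
time_s: 11.65
ee_pos: [0.5713, -0.027, 0.207]
eef_rot: [3.142, -0.0, -0.104]
force: [0.4, 0.2, 0.1]
grip_width: 0.0893
grip_force: 0.0
```

Run:
```python
from meas import *
p,d=ctrl.camera("scene"); o=ctrl.get_obs();print(o["time_s"],o["ee_pos"],o["force"],o["grip_width"])
cv2.imwrite("pics/end.png",cv2.resize(p[130:280,165:365,::-1],(800,600),interpolation=cv2.INTER_CUBIC))
X,uv=cloud("scene",d); n=np.hypot(*(X[:,:2]-[.5715,-.027]).T)
for lo,hi in((.036,.048),(.07,.087)):
    m=X[(n<.05)&(X[:,2]>lo)&(X[:,2]<hi)]; print(len(m),np.median(m[:,2]))
t=X[(n<.035)&(n>.018)&(X[:,2]>.07)&(X[:,2]<.09)]; A=np.c_[t[:,:2],np.ones(len(t))]; print("tilt",np.linalg.lstsq(A,t[:,2],rcond=None)[0][:2])
```

```text
11.7 [ 0.57098908 -0.02694718  0.20616336] [ 0.0949576  -1.00133841 -0.92014219] 0.08952424778169889
530 0.04076940197055215
586 0.07840780706084044
tilt [-0.01194473  0.00150902]
```

View pics/end.png

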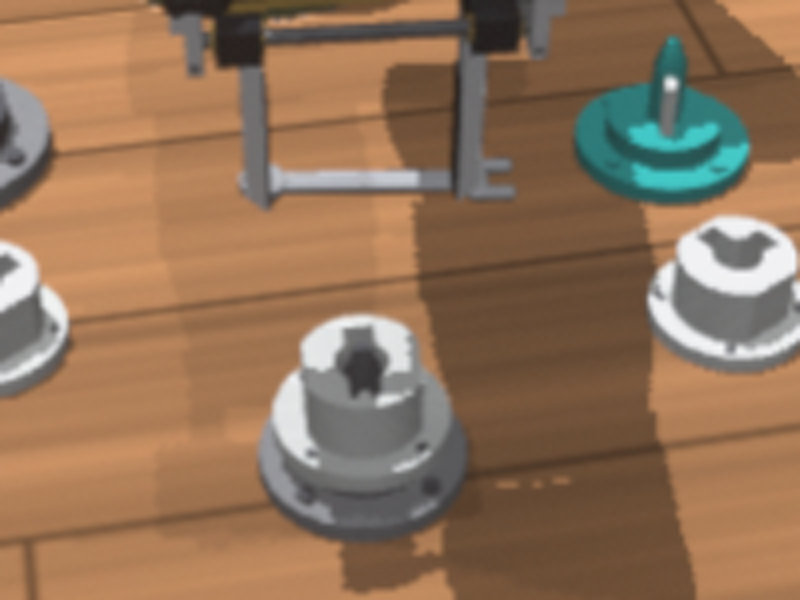

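The hub sits flat on the stand at crop (360,410), with its flange at about 41 mm and its boss top at about 79 mm. The shaft is inside the bore and the gripper is clear, so I'm handing in.

```bash
python3 -c "
from station import ctrl
print(ctrl.hand_in())"
```

```text
the job is handed in; nothing more can be done
None
```

The hub with opposite keyways (hub_a) is seated flat on the small grey stand with its keyways on the keys, released after about 12 s, and the job is handed in; the other two hubs were not touched.

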